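# Put the soup-spoon box right for delivery

## Robot

A 7-joint arm with a two-finger parallel gripper is mounted at the origin on the work surface. World frame = base frame: x ahead of the robot, y to its left, z up, the work surface at z = 0. Lengths are in m, angles in rad, forces in N, time in s.
With the tool pointing down it reaches from about 0.4 to 0.85 m from the base axis. Payload 10.4 kg.
Tool frame: the origin (TCP) lies between the finger pads; the fingertips stand 14 mm ahead of it and the grasp point (between the pads) lies 5 mm behind it (r.finger_overhang is the z of the fingertips in the tool frame, in m); z points along the fingers, y is the line along which they close (so a half turn about z gives the same grasp; the last joint's range is limited). The gripper opens to 87 mm and grips with 3 to 60 N. Pads are 19 mm wide; open, the fingers measure 117 mm over their backs; the gripper's body (75 mm by 190 mm) begins 51 mm behind the grasp point.
Start: joints at [-1.357, 0.332, -0.065, 1.46, 0.022, 1.35, -0.088], TCP at [0.147, 0.608, 0.237] pointing down, gripper open.
Joint ranges: [-2.6, 2.6], [-0.5, 2.12], [-1.47, 1.34], [0.16, 2.42], [-1.27, 4.41], [0.06, 2.06], [-2.6, 2.6]. Speed limits (rad/s): [2.22, 2.22, 2.79, 2.79, 3.14, 3.14, 3.14].

## Interface

Orientations are given as a unit quaternion [x, y, z, w].
In Python, from bench import r, optics gives the robot as it stands.
- The arm moves only by the shell command python3 -m pendant 'ROWS' [FORCE]. ROWS is JSON, a list of rows, each a list of 7 numbers: the closure, from -1 (fully open) to 1 (shut), then the shift along the tool's x, y, z scaled (see below), then the turn, a rotation vector about the tool's x, y, z scaled (see below). In form: [[grip, x, y, z, rx, ry, rz], ...]. A call has 1 to 8 rows; each row is the pose to reach, as a shift and turn from the pose commanded when the call began, along the tool's axes at that moment; what a row does not reach only later rows make up. The controller multiplies each number of a shift by 0.3 m and each number of a turn by 120 degrees. A row lasts 1/8 s, in which the tool goes at most 62.5 mm and 10.7 degrees, less where a joint would pass 70% of its speed; a pose out of reach is approached as far as the arm can. A call with a number of a shift or a turn outside -1 to 1 is refused whole. A call with a gripper value outside its range is refused whole. The fingers move at their own pace and stop on an object; FORCE is the grip in N (left out, the last holds). Time passes only in rows, so rows that repeat a pose let the fingers close. It gives the time, the measured TCP pose, the force, the opening and the grip force at its end, in the units of the state.
- r.read_state(): the state, without advancing time (a new reading comes with each control period).
- optics.camera(name): name is "scene" or "side" or "wrist"; returns a dict with "pixels" (480x640x3 uint8, red, green, blue), "vfov" (degrees; the focal length in pixels is half the picture's height over the tangent of half this angle, whatever the lens; pixels are square), "cx", "cy" (the principal point, pixels), "rvec" (rotation vector, rad) and "tvec" (3), from world to camera coordinates, as OpenCV has them. Camera axes: x right, y down, z forward; pixel columns grow to the right and rows downward; lengths in m; the calibration is good to about 2 mm. A picture is of the moment at which its call begins. There is no depth.
- r.close_job(): hands the job in; it is judged then, once.
The state is a dict: "time": time; "joint_positions": joint angles; "joint_vel": joint speeds; "joint_torque": joint torques, N m; "ee_pos": TCP position; "eef_rot": TCP orientation; "ft_force": force on the tool from outside, world axes, zero at the start; "torque": the same for the moment, N m; "width": finger opening in m; "grip_force": force on a finger pad.
Only numpy, scipy, OpenCV 4.12 (cv2) and the standard library are available. Lean on these libraries where they do the work, as an engineer would, in place of code of your own. Each camera call takes 0.05 s, during which the arm holds its last target. There are 200 camera calls.

## Task

Put the wooden spoon box right for the lunch delivery: lift the end of its sliding lid over the stop lip, slide the lid out and lay it flat on the bare counter, grip bar up, while you work. One spoon in the box is a stray blue one: lay it flat in the pale blue tray beside the other blue spoon, and with white spoons from the bamboo mat replace it and fill any empty lanes, so that each of the five lanes holds one white spoon lying flat along it, handle towards the stop-lip end like those already there. Then slide the lid back fully home, its end down behind the stop lip, leaving the other blue spoon, the red rice box, the jar and the bowls undisturbed.

Things in the scene. Friction and masses are not known exactly. Their poses are not given: they have to be found in the camera images.
- spoon_box: wooden spoon box, fixed, outside 288 (x) x 160 (y) mm, inside 256 x 148 mm, floor 4 mm thick. Origin: centre of its underside. Its y axis points along the lanes to the stop-lip end, where the lid comes out. Five lanes 46 mm apart (x = -92 to 92 mm) between 3 mm wide ribs, 6 mm above the floor. Side walls (+-x) 16 mm thick; their tops, 48 mm above the counter, are ledges carrying the lid
- stop_lip (a point): middle of the top of the box's front wall (box x = 0, y = +77, 52 mm above the counter). This wall, 6 mm thick, stands 4 mm higher than the ledges: that is the lip that stops the lid. To refit the lid, enter its back edge in the grooves with the bar end raised, slide it home, let the bar end down behind the lip
- groove_roof (a point): middle of the top of the box's back wall (box x = 0, y = -77, 60 mm above the counter), 6 mm thick. From here to y = 0 both ledges are roofed into grooves: 12 mm clear height, outer cheek 4 mm flaring outwards over the first 16 mm of the mouth, roof 4 mm thick (top 64 mm up), as wide as the wall, not overhanging the inside. From y = 0 to the lip the ledges are open above
- lid: loose wooden lid 272 (x) x 144 (y) x 5 mm, about 190 g; origin: centre of its underside; axes as the box's when shut. Shut, it lies on the ledges between back wall and lip (2 mm play each way, 4 mm sideways), origin 48 mm above the counter, back half in the grooves, 7 mm play upwards. Raise the bar's end 5 to 10 mm, slide along +y; clear of the grooves after 72 mm, then lift off
- lid_bar (a point): middle of the lid's dark grip bar (lid x = 0, y = +50, 16 mm above the lid's underside): 70 mm long along x, 12 mm thick along y, from 5 to 27 mm above the underside
- lane0 (a point): point on the floor of lane 0 where the middle of the bowl of a spoon lying there belongs: at x = -92, y = -33, z = 4 mm in the box; the handle then points to the box's +y
- lane1 (a point): point on the floor of lane 1 where the middle of the bowl of a spoon lying there belongs: at x = -46, y = -33, z = 4 mm in the box; the handle then points to the box's +y
- lane2 (a point): point on the floor of lane 2 where the middle of the bowl of a spoon lying there belongs: at x = 0, y = -33, z = 4 mm in the box; the handle then points to the box's +y
- lane3 (a point): point on the floor of lane 3 where the middle of the bowl of a spoon lying there belongs: at x = 46, y = -33, z = 4 mm in the box; the handle then points to the box's +y
- lane4 (a point): point on the floor of lane 4 where the middle of the bowl of a spoon lying there belongs: at x = 92, y = -33, z = 4 mm in the box; the handle then points to the box's +y
- blue_spoon: stray blue soup spoon, in a lane of the box at the start, 60 g, 130 mm long. Origin: underside of the bowl's centre; x to the bowl's tip (+32 mm), handle the other way, rising, to x = -98 mm, 37 mm high; handle 14 mm wide with upright sides; at x = -53 mm, a good place to pinch it across, they run from 16 to 25 mm above the underside. Bowl 36 mm wide (y), 16 mm high, underside flat
- white_1: white ceramic soup spoon, one of the set, 130 mm long, exactly the shape of blue_spoon. Lies in a lane of the box at the start; may be absent, and then a lane is empty. Origin: underside of the bowl's centre; x from there to the bowl's tip (handle at -x), z up when it lies flat.
- white_2: white ceramic soup spoon, one of the set, 130 mm long, exactly the shape of blue_spoon. Lies in a lane of the box at the start; may be absent, and then a lane is empty. Origin: underside of the bowl's centre; x from there to the bowl's tip (handle at -x), z up when it lies flat.
- white_3: white ceramic soup spoon, one of the set, 130 mm long, exactly the shape of blue_spoon. Lies in a lane of the box at the start; may be absent, and then a lane is empty. Origin: underside of the bowl's centre; x from there to the bowl's tip (handle at -x), z up when it lies flat.
- white_4: white ceramic soup spoon, one of the set, 130 mm long, exactly the shape of blue_spoon. Lies in a lane of the box at the start; may be absent, and then a lane is empty. Origin: underside of the bowl's centre; x from there to the bowl's tip (handle at -x), z up when it lies flat.
- spare_1: white ceramic soup spoon, one of the set, 130 mm long, exactly the shape of blue_spoon. A spare, at the start lying on the bamboo mat (fixed, 252 x 165 mm, 4 mm thick), handle either way. Origin: underside of the bowl's centre; x from there to the bowl's tip (handle at -x), z up when it lies flat.
- spare_2: white ceramic soup spoon, one of the set, 130 mm long, exactly the shape of blue_spoon. A spare, at the start lying on the bamboo mat (fixed, 252 x 165 mm, 4 mm thick), handle either way. Origin: underside of the bowl's centre; x from there to the bowl's tip (handle at -x), z up when it lies flat.
- spare_3: white ceramic soup spoon, one of the set, 130 mm long, exactly the shape of blue_spoon. A spare, at the start lying on the bamboo mat (fixed, 252 x 165 mm, 4 mm thick), handle either way. Origin: underside of the bowl's centre; x from there to the bowl's tip (handle at -x), z up when it lies flat.
- spare_4: white ceramic soup spoon, one of the set, 130 mm long, exactly the shape of blue_spoon. A spare, at the start lying on the bamboo mat (fixed, 252 x 165 mm, 4 mm thick), handle either way. Origin: underside of the bowl's centre; x from there to the bowl's tip (handle at -x), z up when it lies flat.
- tray: pale blue melamine tray, fixed, outside 166 (x) x 170 (y) mm, walls 4 mm thick and 14 mm high, floor 4 mm thick; origin under its centre. The other blue spoon lies along y in its half with x > 0; the half with x < 0 is free
- blue_mate: the other blue spoon, same shape as blue_spoon, lying in the tray at about x = +36 mm of it; leave it alone
- rice_box: red plastic rice box with clip-on lid, 108 x 178 x 75 mm high, near the work; leave alone; origin under its centre
- jar: glass jar with steel twist cap, 72 mm across, 100 mm high, near the work; leave alone; origin under its centre
- bowls: two blue melamine bowls, one nested in the other, 116 mm across, 69 mm high, near the work; leave alone; origin under their centre
There are look-alikes about, which are no part of the job. Leave any green or turquoise look-alike of the spare_1 alone. Leave any turquoise look-alike of the spare_2 alone.

How it is judged:
On the way, in this order (a step that is already met when the one before it is completed fails the run):
1. the lid has been slid out of its grooves and lies flat on the counter, clear of the box (height (world z) of lid below 0.003 m and angle between lid's own z axis and vertical below 0.04 rad and horizontal distance between lid and spoon_box above 0.155 m and linear speed of lid below 0.02 m/s), for 0.2 s.
2. the blue spoon lies flat in the tray, and every lane holds a white spoon, handle to the stop lip (x of blue_spoon in the frame of tray between -0.065 and 0.065 m and y of blue_spoon in the frame of tray between -0.065 and 0.065 m and z of blue_spoon in the frame of tray below 0.012 m and angle between blue_spoon's own z axis and vertical below 0.2 rad and linear speed of blue_spoon below 0.02 m/s and ((distance between white_1 and lane0 below 0.02 m and angle between the x axis of white_1 and the y axis of spoon_box, either way round below 0.2 rad and angle between white_1's own z axis and vertical below 0.2 rad and linear speed of white_1 below 0.02 m/s) or (distance between white_2 and lane0 below 0.02 m and angle between the x axis of white_2 and the y axis of spoon_box, either way round below 0.2 rad and angle between white_2's own z axis and vertical below 0.2 rad and linear speed of white_2 below 0.02 m/s) or (distance between white_3 and lane0 below 0.02 m and angle between the x axis of white_3 and the y axis of spoon_box, either way round below 0.2 rad and angle between white_3's own z axis and vertical below 0.2 rad and linear speed of white_3 below 0.02 m/s) or (distance between white_4 and lane0 below 0.02 m and angle between the x axis of white_4 and the y axis of spoon_box, either way round below 0.2 rad and angle between white_4's own z axis and vertical below 0.2 rad and linear speed of white_4 below 0.02 m/s) or (distance between spare_1 and lane0 below 0.02 m and angle between the x axis of spare_1 and the y axis of spoon_box, either way round below 0.2 rad and angle between spare_1's own z axis and vertical below 0.2 rad and linear speed of spare_1 below 0.02 m/s) or (distance between spare_2 and lane0 below 0.02 m and angle between the x axis of spare_2 and the y axis of spoon_box, either way round below 0.2 rad and angle between spare_2's own z axis and vertical below 0.2 rad and linear speed of spare_2 below 0.02 m/s) or (distance between spare_3 and lane0 below 0.02 m and angle between the x axis of spare_3 and the y axis of spoon_box, either way round below 0.2 rad and angle between spare_3's own z axis and vertical below 0.2 rad and linear speed of spare_3 below 0.02 m/s) or (distance between spare_4 and lane0 below 0.02 m and angle between the x axis of spare_4 and the y axis of spoon_box, either way round below 0.2 rad and angle between spare_4's own z axis and vertical below 0.2 rad and linear speed of spare_4 below 0.02 m/s)) and ((distance between white_1 and lane1 below 0.02 m and angle between the x axis of white_1 and the y axis of spoon_box, either way round below 0.2 rad and angle between white_1's own z axis and vertical below 0.2 rad and linear speed of white_1 below 0.02 m/s) or (distance between white_2 and lane1 below 0.02 m and angle between the x axis of white_2 and the y axis of spoon_box, either way round below 0.2 rad and angle between white_2's own z axis and vertical below 0.2 rad and linear speed of white_2 below 0.02 m/s) or (distance between white_3 and lane1 below 0.02 m and angle between the x axis of white_3 and the y axis of spoon_box, either way round below 0.2 rad and angle between white_3's own z axis and vertical below 0.2 rad and linear speed of white_3 below 0.02 m/s) or (distance between white_4 and lane1 below 0.02 m and angle between the x axis of white_4 and the y axis of spoon_box, either way round below 0.2 rad and angle between white_4's own z axis and vertical below 0.2 rad and linear speed of white_4 below 0.02 m/s) or (distance between spare_1 and lane1 below 0.02 m and angle between the x axis of spare_1 and the y axis of spoon_box, either way round below 0.2 rad and angle between spare_1's own z axis and vertical below 0.2 rad and linear speed of spare_1 below 0.02 m/s) or (distance between spare_2 and lane1 below 0.02 m and angle between the x axis of spare_2 and the y axis of spoon_box, either way round below 0.2 rad and angle between spare_2's own z axis and vertical below 0.2 rad and linear speed of spare_2 below 0.02 m/s) or (distance between spare_3 and lane1 below 0.02 m and angle between the x axis of spare_3 and the y axis of spoon_box, either way round below 0.2 rad and angle between spare_3's own z axis and vertical below 0.2 rad and linear speed of spare_3 below 0.02 m/s) or (distance between spare_4 and lane1 below 0.02 m and angle between the x axis of spare_4 and the y axis of spoon_box, either way round below 0.2 rad and angle between spare_4's own z axis and vertical below 0.2 rad and linear speed of spare_4 below 0.02 m/s)) and ((distance between white_1 and lane2 below 0.02 m and angle between the x axis of white_1 and the y axis of spoon_box, either way round below 0.2 rad and angle between white_1's own z axis and vertical below 0.2 rad and linear speed of white_1 below 0.02 m/s) or (distance between white_2 and lane2 below 0.02 m and angle between the x axis of white_2 and the y axis of spoon_box, either way round below 0.2 rad and angle between white_2's own z axis and vertical below 0.2 rad and linear speed of white_2 below 0.02 m/s) or (distance between white_3 and lane2 below 0.02 m and angle between the x axis of white_3 and the y axis of spoon_box, either way round below 0.2 rad and angle between white_3's own z axis and vertical below 0.2 rad and linear speed of white_3 below 0.02 m/s) or (distance between white_4 and lane2 below 0.02 m and angle between the x axis of white_4 and the y axis of spoon_box, either way round below 0.2 rad and angle between white_4's own z axis and vertical below 0.2 rad and linear speed of white_4 below 0.02 m/s) or (distance between spare_1 and lane2 below 0.02 m and angle between the x axis of spare_1 and the y axis of spoon_box, either way round below 0.2 rad and angle between spare_1's own z axis and vertical below 0.2 rad and linear speed of spare_1 below 0.02 m/s) or (distance between spare_2 and lane2 below 0.02 m and angle between the x axis of spare_2 and the y axis of spoon_box, either way round below 0.2 rad and angle between spare_2's own z axis and vertical below 0.2 rad and linear speed of spare_2 below 0.02 m/s) or (distance between spare_3 and lane2 below 0.02 m and angle between the x axis of spare_3 and the y axis of spoon_box, either way round below 0.2 rad and angle between spare_3's own z axis and vertical below 0.2 rad and linear speed of spare_3 below 0.02 m/s) or (distance between spare_4 and lane2 below 0.02 m and angle between the x axis of spare_4 and the y axis of spoon_box, either way round below 0.2 rad and angle between spare_4's own z axis and vertical below 0.2 rad and linear speed of spare_4 below 0.02 m/s)) and ((distance between white_1 and lane3 below 0.02 m and angle between the x axis of white_1 and the y axis of spoon_box, either way round below 0.2 rad and angle between white_1's own z axis and vertical below 0.2 rad and linear speed of white_1 below 0.02 m/s) or (distance between white_2 and lane3 below 0.02 m and angle between the x axis of white_2 and the y axis of spoon_box, either way round below 0.2 rad and angle between white_2's own z axis and vertical below 0.2 rad and linear speed of white_2 below 0.02 m/s) or (distance between white_3 and lane3 below 0.02 m and angle between the x axis of white_3 and the y axis of spoon_box, either way round below 0.2 rad and angle between white_3's own z axis and vertical below 0.2 rad and linear speed of white_3 below 0.02 m/s) or (distance between white_4 and lane3 below 0.02 m and angle between the x axis of white_4 and the y axis of spoon_box, either way round below 0.2 rad and angle between white_4's own z axis and vertical below 0.2 rad and linear speed of white_4 below 0.02 m/s) or (distance between spare_1 and lane3 below 0.02 m and angle between the x axis of spare_1 and the y axis of spoon_box, either way round below 0.2 rad and angle between spare_1's own z axis and vertical below 0.2 rad and linear speed of spare_1 below 0.02 m/s) or (distance between spare_2 and lane3 below 0.02 m and angle between the x axis of spare_2 and the y axis of spoon_box, either way round below 0.2 rad and angle between spare_2's own z axis and vertical below 0.2 rad and linear speed of spare_2 below 0.02 m/s) or (distance between spare_3 and lane3 below 0.02 m and angle between the x axis of spare_3 and the y axis of spoon_box, either way round below 0.2 rad and angle between spare_3's own z axis and vertical below 0.2 rad and linear speed of spare_3 below 0.02 m/s) or (distance between spare_4 and lane3 below 0.02 m and angle between the x axis of spare_4 and the y axis of spoon_box, either way round below 0.2 rad and angle between spare_4's own z axis and vertical below 0.2 rad and linear speed of spare_4 below 0.02 m/s)) and ((distance between white_1 and lane4 below 0.02 m and angle between the x axis of white_1 and the y axis of spoon_box, either way round below 0.2 rad and angle between white_1's own z axis and vertical below 0.2 rad and linear speed of white_1 below 0.02 m/s) or (distance between white_2 and lane4 below 0.02 m and angle between the x axis of white_2 and the y axis of spoon_box, either way round below 0.2 rad and angle between white_2's own z axis and vertical below 0.2 rad and linear speed of white_2 below 0.02 m/s) or (distance between white_3 and lane4 below 0.02 m and angle between the x axis of white_3 and the y axis of spoon_box, either way round below 0.2 rad and angle between white_3's own z axis and vertical below 0.2 rad and linear speed of white_3 below 0.02 m/s) or (distance between white_4 and lane4 below 0.02 m and angle between the x axis of white_4 and the y axis of spoon_box, either way round below 0.2 rad and angle between white_4's own z axis and vertical below 0.2 rad and linear speed of white_4 below 0.02 m/s) or (distance between spare_1 and lane4 below 0.02 m and angle between the x axis of spare_1 and the y axis of spoon_box, either way round below 0.2 rad and angle between spare_1's own z axis and vertical below 0.2 rad and linear speed of spare_1 below 0.02 m/s) or (distance between spare_2 and lane4 below 0.02 m and angle between the x axis of spare_2 and the y axis of spoon_box, either way round below 0.2 rad and angle between spare_2's own z axis and vertical below 0.2 rad and linear speed of spare_2 below 0.02 m/s) or (distance between spare_3 and lane4 below 0.02 m and angle between the x axis of spare_3 and the y axis of spoon_box, either way round below 0.2 rad and angle between spare_3's own z axis and vertical below 0.2 rad and linear speed of spare_3 below 0.02 m/s) or (distance between spare_4 and lane4 below 0.02 m and angle between the x axis of spare_4 and the y axis of spoon_box, either way round below 0.2 rad and angle between spare_4's own z axis and vertical below 0.2 rad and linear speed of spare_4 below 0.02 m/s))), for 0.2 s.
At the end, for the whole second after the job is handed in: Lid shut: level on its ledges behind the lip, within 6 mm along and 7 mm across; blue spoon flat in the tray; in each lane a white spoon, bowl centre within 20 mm of the lane's point, within 0.2 rad of the lane and of level, handle to the stop lip; all at rest (all of step 2 and x of lid in the frame of spoon_box between -0.007 and 0.007 m and y of lid in the frame of spoon_box between -0.006 and 0.006 m and z of lid in the frame of spoon_box between 0.045 and 0.0505 m and angle between lid's own z axis and vertical below 0.02 rad and linear speed of lid below 0.02 m/s); the robot touches nothing.
It fails at once if the red rice box is shoved (moved 3 cm) (distance of rice_box from where it was at the start of the episode above 0.03 m).
It fails at once if the glass jar is shoved (moved 3 cm) (distance of jar from where it was at the start of the episode above 0.03 m).
It fails at once if the pair of blue bowls is shoved (moved 3 cm) (distance of bowls from where it was at the start of the episode above 0.03 m).
It fails at once if the blue spoon that was in the tray from the start is shoved (moved 3 cm) (distance of blue_mate from where it was at the start of the episode above 0.03 m).
Of white_1, white_2, white_3, white_4 only 1 to 3 are there at a start; the rules pass over those that are not, and their reading is None.
At some moment in a run one of spare_1, spare_2, spare_3, spare_4 may be knocked a few centimetres aside while the robot is not near it.
Once in a run the grip may slacken for a moment while it holds something.
It also fails if it takes over 210 s, if anything falls off the work surface, if the arm or the gripper's body presses on something with over 40 N, if the wrist force passes 120 N, or if a joint passes its speed limit or range.

## Working session

There is one attempt and no reset: what is moved stays moved. The work goes in short steps, Python scripts to look and compute and a shell command to move; the robot and the scene stay as the last step left them, time stands still between calls to the robot, and variables do not carry over. Pictures are saved under pics/ and viewed, at most 14 in all, crops included, and the job is handed in when it is done.

```bash
ls && mkdir -p pics
cat > h.py <<'E'
from bench import r, optics
import numpy as np, cv2
from scipy.spatial.transform import Rotation as R
def cam(n):
    c=optics.camera(n); f=240/np.tan(np.radians(c['vfov']/2))
    c['K']=np.array([[f,0,c['cx']],[0,f,c['cy']],[0,0,1]]); c['R']=R.from_rotvec(np.ravel(c['rvec'])).as_matrix(); c['t']=np.ravel(c['tvec']); return c
def save(c,fn): cv2.imwrite(fn,c['pixels'][:,:,::-1])
def ray(c,u,v,z):
    C=-c['R'].T@c['t']; d=c['R'].T@np.linalg.inv(c['K'])@[u,v,1]; return C+d*(z-C[2])/d[2]
def proj(c,p):
    q=c['K']@(c['R']@np.array(p)+c['t']); return q[:2]/q[2]
E
python3 - <<'E'
from h import *
s=r.read_state(); print({k:np.round(v,3) for k,v in s.items()}, r.finger_overhang)
import pickle
for n in ['scene','side','wrist']:
    c=cam(n); save(c,f'pics/{n}0.png'); pickle.dump(c,open(f'{n}0.pkl','wb')); print(n,c['vfov'],c['cx'],c['cy'],(-c['R'].T@c['t']).round(3), c['R'].round(2).tolist())
E
```

```text
pics
{'time': np.float64(0.0), 'joint_positions': array([-1.357,  0.333, -0.065,  1.461,  0.022,  1.35 , -0.088]), 'joint_vel': array([-0.   , -0.003,  0.001, -0.   , -0.001,  0.   ,  0.001]), 'joint_torque': array([-0.0000e+00, -6.2327e+01,  2.4000e-02, -3.8988e+01, -6.1000e-02,
        4.0000e-02,  0.0000e+00]), 'ee_pos': array([0.147, 0.607, 0.236]), 'eef_rot': array([ 0.118,  0.993, -0.001, -0.   ]), 'ft_force': array([ 0.087, -0.422,  0.507]), 'torque': array([-0.031, -0.022,  0.018]), 'grip_force': np.float64(0.0), 'width': np.float64(0.087)} 0.014
scene 57.15429208955098 320.1414273026197 242.2858366631149 [ 0.965 -0.467  0.917] [[0.64, 0.76, 0.01], [0.64, -0.54, -0.55], [-0.41, 0.36, -0.84]]
side 53.40847495560291 318.65367186395486 251.22563429294195 [0.414 0.948 1.064] [[-0.99, -0.11, -0.01], [-0.07, 0.68, -0.73], [0.09, -0.72, -0.68]]
wrist 58.751393532715454 316.44395623134966 237.79301430934973 [0.072 0.625 0.384] [[0.24, 0.97, -0.0], [0.93, -0.22, 0.28], [0.27, -0.07, -0.96]]
```

View pics/scene0.png

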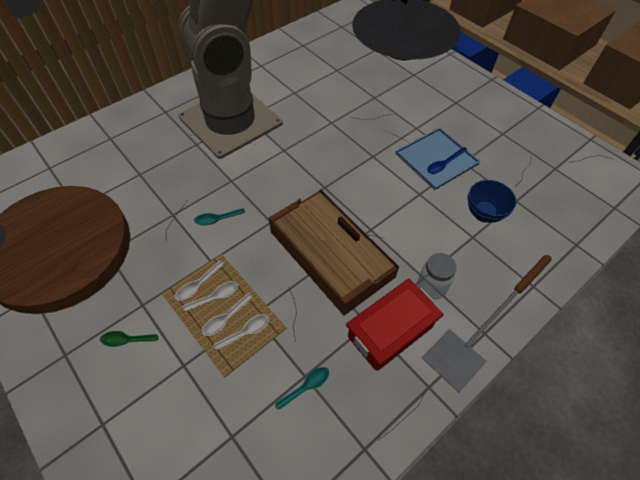

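View pics/side0.png

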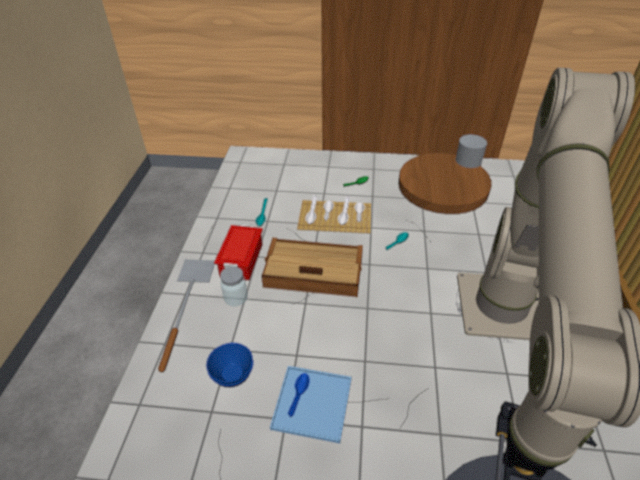

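Run:
```python
import cv2,numpy as np
a=cv2.imread('pics/scene0.png')
b=cv2.resize(a[185:315,262:402],None,fx=4,fy=4,interpolation=cv2.INTER_CUBIC) #520x560
cv2.imwrite('pics/boxc.png',np.clip(b.astype(float)*1.5,0,255))
m=cv2.resize(a[250:380,160:290],None,fx=4.5,fy=4.5,interpolation=cv2.INTER_CUBIC)
cv2.imwrite('pics/matc.png',m)
```

```text
[ WARN:0@0.032] global loadsave.cpp:1063 imwrite_ Unsupported depth image for selected encoder is fallbacked to CV_8U.
```

View pics/boxc.png

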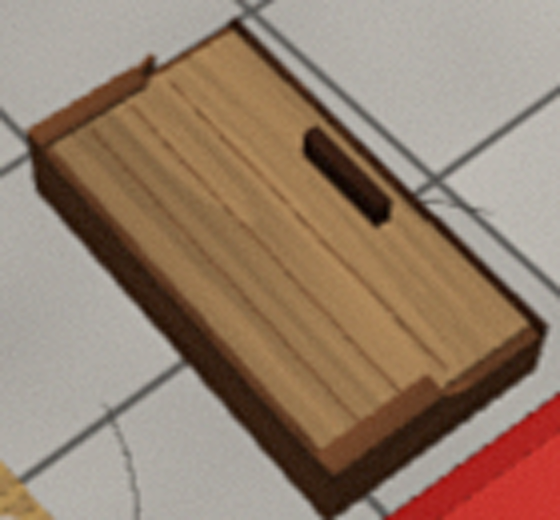

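View pics/matc.png

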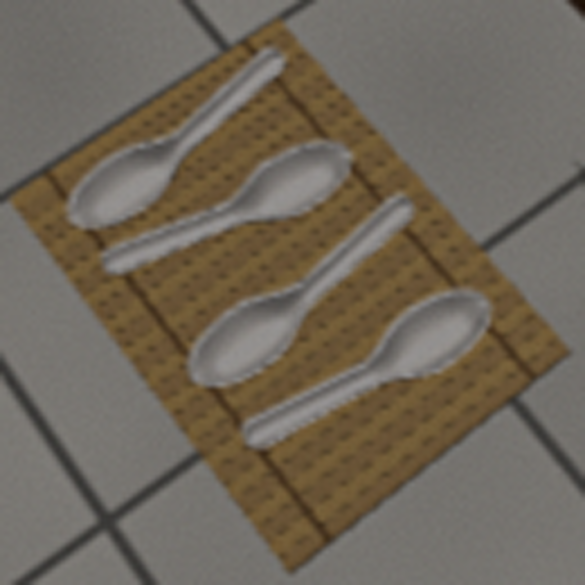

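Run:
```python
from h import *
import pickle
c=pickle.load(open('scene0.pkl','rb'))
def b(u,v,z): return ray(c,262+u/4,185+v/4,z)
def m(u,v,z): return ray(c,160+u/4.5,250+v/4.5,z)
P=dict(backA0=b(40,190,0),backB0=b(330,515,0),frontB0=b(545,365,0),backA64=b(30,135,.064),backB64=b(330,470,.064),lipA=b(235,22,.052),lipB=b(546,325,.052))
for k,v in P.items(): print(k,v.round(4))
bar=[b(u,v,.075) for u,v in [(305,140),(317,127),(390,205),(378,218)]]
print('bar',np.mean(bar,0).round(4),[x.round(4) for x in bar])
for k in [(P['backA0'],P['backB0']),(P['backA64'],P['backB64']),(P['lipA'],P['lipB']),(P['backB0'],P['frontB0'])]:
    d=k[1]-k[0]; print(np.linalg.norm(d).round(4),np.degrees(np.arctan2(d[1],d[0])).round(2))
print('mat',[m(u,v,.004).round(4) for u,v in [(10,197),(283,20),(570,350),(292,572)]])
# spoons: tip of bowl rim (z .02), handle end (top ~.041+), 
S=[((70,215),(282,55)),((350,155),(105,262)),((192,370),(408,203)),((490,305),(248,438))]
for t,h in S:
    a=m(*t,.02); e=m(*h,.039); d=a-e; d[2]=0; L=np.linalg.norm(d); d/=L
    print('spoon origin',(a-.032*d).round(4),'len',L.round(4),'yaw',np.degrees(np.arctan2(d[1],d[0])).round(1), 'pinch',(a-.085*d).round(4))
print('tray',[ray(c,*q,.014).round(4) for q in [(396,153),(438,129),(479,158),(436,187)]])
print('mate',ray(c,430,172,.02).round(4),ray(c,466,150,.041).round(4))
for n,q,z in [('jar',(441,290),0),('rice',(348,320),.075),('rice2',(407,283),.075),('rice3',(442,317),.075),('rice4',(375,365),0),('bowl',(492,195),.069),('teal',(200,218),.01),('teal2',(245,210),.03)]: print(n,ray(c,*q,z).round(3))
```

```text
backA0 [ 0.412 -0.151  0.   ]
backB0 [ 0.6939 -0.1584  0.    ]
frontB0 [0.7042 0.0033 0.    ]
backA64 [ 0.4148 -0.1538  0.064 ]
backB64 [ 0.6936 -0.1627  0.064 ]
lipA [0.4189 0.0033 0.052 ]
lipB [ 0.7013 -0.0044  0.052 ]
bar [ 0.5615 -0.0319  0.075 ] [array([ 0.5286, -0.0355,  0.075 ]), array([ 0.526 , -0.0238,  0.075 ]), array([ 0.5947, -0.0285,  0.075 ]), array([ 0.5968, -0.0399,  0.075 ])]
0.282 -1.5
0.279 -1.83
0.2825 -1.56
0.162 86.36
mat [array([ 0.39  , -0.4472,  0.004 ]), array([ 0.39  , -0.2823,  0.004 ]), array([ 0.6384, -0.2792,  0.004 ]), array([ 0.642 , -0.4426,  0.004 ])]
spoon origin [ 0.4284 -0.3976  0.02  ] len 0.1282 yaw -90.6 pinch [ 0.429  -0.3446  0.02  ]
spoon origin [ 0.4851 -0.3356  0.02  ] len 0.1275 yaw 82.2 pinch [ 0.4779 -0.3881  0.02  ]
spoon origin [ 0.5375 -0.3945  0.02  ] len 0.126 yaw -91.3 pinch [ 0.5387 -0.3415  0.02  ]
spoon origin [ 0.5982 -0.33    0.02  ] len 0.1275 yaw 85.2 pinch [ 0.5938 -0.3828  0.02  ]
tray [array([0.4262, 0.2755, 0.014 ]), array([0.4369, 0.4406, 0.014 ]), array([0.5888, 0.4411, 0.014 ]), array([0.5826, 0.2683, 0.014 ])]
mate [0.539  0.2909 0.02  ] [0.5578 0.4102 0.041 ]
jar [0.794 0.054 0.   ]
rice [ 0.731 -0.187  0.075]
rice2 [ 0.749 -0.033  0.075]
rice3 [ 0.85  -0.034  0.075]
rice4 [ 0.822 -0.187  0.   ]
bowl [0.712 0.311 0.069]
teal [ 0.265 -0.268  0.01 ]
teal2 [ 0.331 -0.172  0.03 ]
```

```bash
cat >> h.py <<'E'
def pose():
    s=r.read_state(); M=R.from_quat(s['eef_rot']).as_matrix(); return np.array(s['ee_pos']),np.degrees(np.arctan2(M[1,1],M[0,1])),M
def plan(*calls):
    """calls: each a list of (x,y,z,psi); prints x,y,z,rz numbers relative to pose at start of that call"""
    p,psi,M=pose(); print('at',p.round(4),round(psi,2),'zaxis',M[:,2].round(3))
    for wp in calls:
        a=np.radians(psi); X=np.array([-np.sin(a),np.cos(a),0]); Y=np.array([np.cos(a),np.sin(a),0])
        for w in wp:
            d=np.array(w[:3])-p; print(' row',np.round([d@X/.3,d@Y/.3,-d[2]/.3],3),'rz',round(-(w[3]-psi)/120,3),'rows>=',int(np.ceil(max(np.linalg.norm(d)/.0625,abs(w[3]-psi)/10.7))))
        print(' --'); p=np.array(wp[-1][:3]); psi=wp[-1][3]
E
python3 - <<'E'
from h import *
plan([(0.36,.28,.237,83)],[(0.5,.09,.237,88.3)],[(.5605,-.031,.2,88.3)])
E
```

```text
at [0.1466 0.6073 0.2359] 76.43 zaxis [-0.    -0.001 -1.   ]
 row [-0.948 -0.894 -0.004] rz -0.055 rows>= 7
 --
 row [-0.54  -0.572 -0.   ] rz -0.044 rows>= 4
 --
 row [-0.214 -0.397  0.123] rz -0.0 rows>= 3
 --
```

```bash
python3 -m pendant '[[-1,-0.948,-0.894,0,0,0,-0.055],[-1,-0.948,-0.894,0,0,0,-0.055],[-1,-0.948,-0.894,0,0,0,-0.055],[-1,-0.948,-0.894,0,0,0,-0.055],[-1,-0.948,-0.894,0,0,0,-0.055],[-1,-0.948,-0.894,0,0,0,-0.055],[-1,-0.948,-0.894,0,0,0,-0.055],[-1,-0.948,-0.894,0,0,0,-0.055]]' 
python3 -m pendant '[[-1,-0.54,-0.572,0,0,0,-0.044],[-1,-0.54,-0.572,0,0,0,-0.044],[-1,-0.54,-0.572,0,0,0,-0.044],[-1,-0.54,-0.572,0,0,0,-0.044],[-1,-0.54,-0.572,0,0,0,-0.044]]'
python3 -m pendant '[[-1,-0.214,-0.397,0.123,0,0,0],[-1,-0.214,-0.397,0.123,0,0,0],[-1,-0.214,-0.397,0.123,0,0,0],[-1,-0.214,-0.397,0.123,0,0,0],[-1,-0.214,-0.397,0.123,0,0,0]]'
python3 - <<'E'
from h import *
import pickle
c=cam('wrist'); save(c,'pics/w1.png'); pickle.dump(c,open('w1.pkl','wb')); plan([(.5605,-.031,.07,88.3)])
E
```

```text
time: 1.15
ee_pos: [0.3603, 0.2799, 0.2366]
eef_rot: [0.062, 0.998, 0.0, -0.0]
ft_force: [-0.5, 0.8, -0.6]
width: 0.087
grip_force: 0.0
time: 1.78
ee_pos: [0.5014, 0.0889, 0.2363]
eef_rot: [0.016, 1.0, -0.001, 0.0]
ft_force: [-1.1, 0.3, -0.1]
width: 0.0873
grip_force: 0.0
time: 2.4
ee_pos: [0.5607, -0.0277, 0.1998]
eef_rot: [0.013, 1.0, 0.001, -0.0]
ft_force: [-0.4, 0.2, 0.8]
width: 0.0868
grip_force: 0.0
at [ 0.5608 -0.028   0.1999] 88.51 zaxis [ 0.     0.001 -1.   ]
 row [ 0.001 -0.01   0.433] rz 0.002 rows>= 3
 --
```

View pics/w1.png

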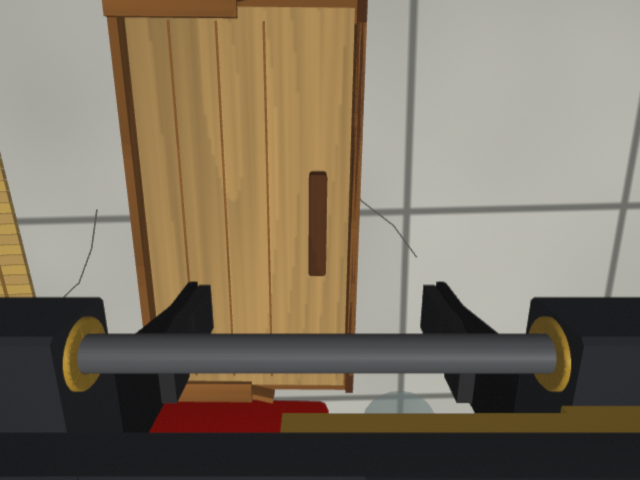

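Run:
```python
from h import *
import pickle
c=pickle.load(open('w1.pkl','rb'))
q=np.array([ray(c,u,v,.075) for u,v in [(309,172),(327,172),(326,275),(309,275)]]); print(q.round(4),q.mean(0).round(4))
# box outline: lip outer top edge (366,22?)-(352,390); inside lid edge 
for u,v in [(367,15),(352,390)]: print(ray(c,u,v,.052).round(4))
for u,v in [(105,13),(237,15),(237,0),(177,385),(252,385)]: print('roof',ray(c,u,v,.064).round(4))
m=q.mean(0); plan([(m[0],m[1],.07,88.3)])
```

```text
[[ 0.5197 -0.032   0.075 ]
 [ 0.52   -0.0205  0.075 ]
 [ 0.5903 -0.0225  0.075 ]
 [ 0.59   -0.0342  0.075 ]] [ 0.555  -0.0273  0.075 ]
[0.4255 0.007  0.052 ]
[ 0.699  -0.0032  0.052 ]
roof [ 0.4226 -0.152   0.064 ]
roof [ 0.4258 -0.0726  0.064 ]
roof [ 0.4177 -0.072   0.064 ]
roof [ 0.6823 -0.1392  0.064 ]
roof [ 0.6838 -0.0813  0.064 ]
at [ 0.5608 -0.028   0.1999] 88.51 zaxis [ 0.     0.001 -1.   ]
 row [0.019 0.002 0.433] rz 0.002 rows>= 3
 --
```

```bash
python3 -m pendant '[[-0.5,0.009,0,0.3,0,0,0],[-0.5,0.009,0,0.3,0,0,0],[-0.5,0.009,0,0.433,0,0,0],[-0.5,0.009,0,0.433,0,0,0],[1,0.009,0,0.433,0,0,0],[1,0.009,0,0.433,0,0,0],[1,0.009,0,0.433,0,0,0],[1,0.009,0,0.433,0,0,0]]' 40
python3 -m pendant '[[1,0,0,0,0,0,0],[1,0,0,0,0,0,0],[1,0,0,0,0,0,0]]'; python3 -c "
from h import *
plan([(.5,.0,.0,88.3)])"
```

```text
time: 3.45
ee_pos: [0.5581, -0.0306, 0.0699]
eef_rot: [0.015, 1.0, 0.0, 0.0]
ft_force: [0.1, 0.9, -0.9]
width: 0.0333
grip_force: 0.0
time: 3.82
ee_pos: [0.5584, -0.0292, 0.0698]
eef_rot: [0.014, 1.0, 0.001, 0.0]
ft_force: [0.6, 4.8, 0.9]
width: 0.0117
grip_force: 40.0
at [ 0.5584 -0.0292  0.0698] 88.36 zaxis [ 0.     0.002 -1.   ]
 row [0.197 0.092 0.233] rz 0.001 rows>= 2
 --
```

```bash
python3 -m pendant '[[1,0,0,-0.01,0,0,0],[1,0,0,-0.022,0,0,0],[1,0,0,-0.022,0,0,0],[1,0,0.03,-0.022,0,0,0],[1,0,0.06,-0.022,0,0,0],[1,0,0.09,-0.022,0,0,0],[1,0,0.09,-0.022,0,0,0]]' 
python3 -m pendant '[[1,0,0.03,0,0,0,0],[1,0,0.06,0,0,0,0],[1,0,0.10,0,0,0,0],[1,0,0.14,0,0,0,0],[1,0,0.18,0,0,0,0],[1,0,0.2,0,0,0,0],[1,0,0.2,0,0,0,0],[1,0,0.2,0,0,0,0]]'
python3 - <<'E'
from h import *
import pickle
c=cam('scene'); a=c['pixels'][150:330,240:440,::-1]; cv2.imwrite('pics/s2.png',cv2.resize(a,None,fx=3,fy=3))
E
```

```text
time: 4.7
ee_pos: [0.5589, -0.0026, 0.0763]
eef_rot: [0.014, 1.0, 0.0, -0.0]
ft_force: [0.4, 0.1, -1.7]
width: 0.0117
grip_force: 40.0
time: 5.7
ee_pos: [0.5607, 0.0557, 0.0763]
eef_rot: [0.015, 1.0, -0.0, -0.0]
ft_force: [-0.3, -0.6, -1.9]
width: 0.0115
grip_force: 40.0
```

View pics/s2.png

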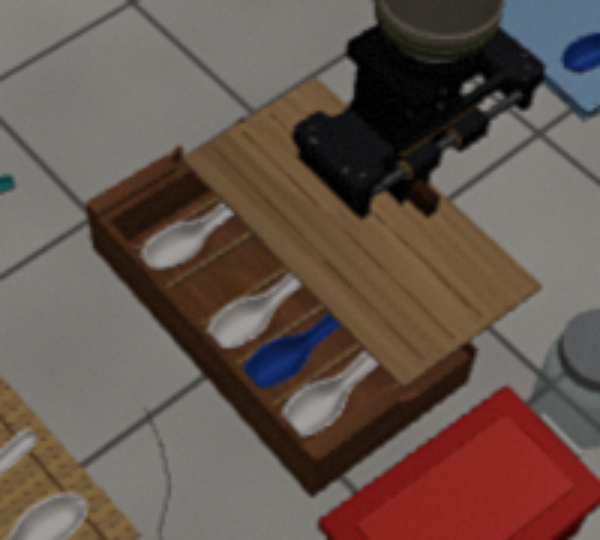

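```bash
python3 -m pendant '[[1,0,0.05,-0.03,0,0,0],[1,0,0.15,-0.03,0,0,0],[1,0,0.25,-0.03,0,0,0],[1,0,0.35,-0.03,0,0,0],[1,0,0.414,-0.03,0,0,0],[1,0,0.414,0.05,0,0,0],[1,0,0.414,0.12,0,0,0],[1,0,0.414,0.16,0,0,0]]' 
python3 -m pendant '[[1,0,0,0.01,0,0,0],[1,0,0,0.018,0,0,0],[1,0,0,0.018,0,0,0],[1,0,0,0.018,0,0,0]]'
```

```text
time: 6.75
ee_pos: [0.564, 0.1804, 0.0276]
eef_rot: [0.015, 1.0, -0.0, -0.0]
ft_force: [0.3, -0.1, -1.2]
width: 0.012
grip_force: 40.0
time: 7.25
ee_pos: [0.5646, 0.1805, 0.0234]
eef_rot: [0.015, 1.0, 0.0, 0.0]
ft_force: [0.1, -0.1, -1.3]
width: 0.0114
grip_force: 40.0
```

```bash
python3 -m pendant '[[1,0,0,0.005,0,0,0],[1,0,0,0.005,0,0,0],[0.3,0,0,0.005,0,0,0],[0.3,0,0,0.005,0,0,0],[0.3,0,0,0.005,0,0,0]]'
python3 -m pendant '[[0.3,0,0,-0.1,0,0,0],[0,0,0,-0.4,0,0,0],[-0.5,0,0,-0.65,0,0,0],[-0.5,0,0,-0.65,0,0,0],[-0.5,0,0,-0.65,0,0,0]]'
python3 - <<'E'
from h import *
import pickle
c=cam('scene'); save(c,'pics/s3full.png'); pickle.dump(c,open('s3.pkl','wb')); a=c['pixels'][170:330,250:410,::-1]; cv2.imwrite('pics/s3.png',cv2.resize(a,None,fx=3.7,fy=3.7,interpolation=cv2.INTER_CUBIC))
p=pose();print(p[0],p[1])
E
```

```text
time: 7.88
ee_pos: [0.5643, 0.1804, 0.0214]
eef_rot: [0.015, 1.0, 0.0, -0.0]
ft_force: [-0.4, 0.1, 0.2]
width: 0.0288
grip_force: 0.0
time: 8.5
ee_pos: [0.5659, 0.1808, 0.22]
eef_rot: [0.015, 1.0, 0.002, 0.003]
ft_force: [0.6, 1.5, -0.6]
width: 0.0611
grip_force: 0.0
[0.56486759 0.18059551 0.21758635] 88.31164820485483
```

View pics/s3.png

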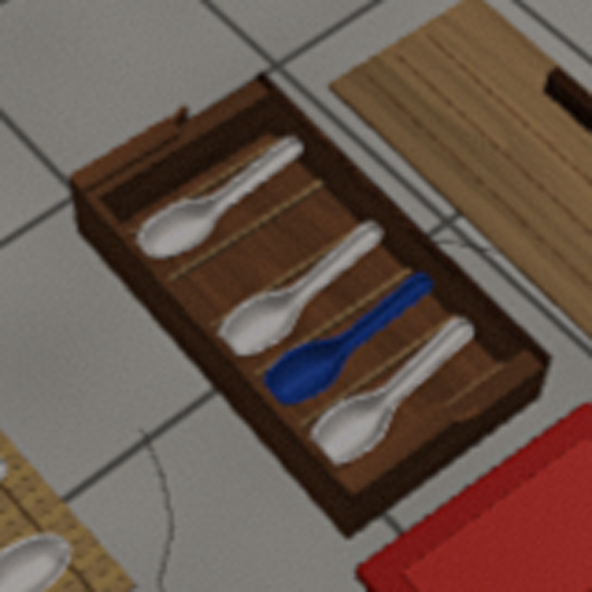

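Run:
```python
from h import *
import pickle
c=pickle.load(open('s3.pkl','rb'))
def b(u,v,z): return ray(c,250+u/3.7,170+v/3.7,z)
for n,t,h in [('L0',(140,245),(302,143)),('L2',(222,345),(382,230)),('blue3',(268,393),(432,282)),('L4',(315,452),(473,326))]:
    a=b(*t,.02); e=b(*h,.039); d=a-e; d[2]=0; L=np.linalg.norm(d); d/=L
    print(n,'origin',(a-.032*d).round(4),'len',L.round(4),'yaw',np.degrees(np.arctan2(d[1],d[0])).round(1), 'pinch',(a-.085*d).round(4))
# box corners
for n,q,z in [('lipA',(265,76),.052),('lipB',(549,360),.052),('back0',(80,235),0),('back0B',(350,535),0),('frontB0',(545,393),0)]: print(n,b(*q,z).round(4))
yaw=np.radians(-1.7);x=np.array([np.cos(yaw),np.sin(yaw)]);y=np.array([-x[1],x[0]]);c0=np.array([.557,-.078])
for L,X in enumerate([-92,-46,0,46,92]): print(L,(c0+x*X/1000-y*.033).round(4),'pinch',(c0+x*X/1000+y*.02).round(4))
```

```text
L0 origin [ 0.4616 -0.1029  0.02  ] len 0.129 yaw -96.8 pinch [ 0.4678 -0.0503  0.02  ]
L2 origin [ 0.554  -0.1098  0.02  ] len 0.1287 yaw -93.8 pinch [ 0.5575 -0.0569  0.02  ]
blue3 origin [ 0.6006 -0.1099  0.02  ] len 0.1265 yaw -96.1 pinch [ 0.6062 -0.0572  0.02  ]
L4 origin [ 0.648  -0.1142  0.02  ] len 0.1275 yaw -91.9 pinch [ 0.6497 -0.0612  0.02  ]
lipA [0.4204 0.0049 0.052 ]
lipB [ 0.703  -0.0066  0.052 ]
back0 [ 0.4139 -0.1536  0.    ]
back0B [ 0.6956 -0.1596  0.    ]
frontB0 [ 0.7027  0.0016 -0.    ]
0 [ 0.4641 -0.1083] pinch [ 0.4656 -0.0553]
1 [ 0.51   -0.1096] pinch [ 0.5116 -0.0566]
2 [ 0.556 -0.111] pinch [ 0.5576 -0.058 ]
3 [ 0.602  -0.1124] pinch [ 0.6036 -0.0594]
4 [ 0.648  -0.1137] pinch [ 0.6496 -0.0607]
```

Run:
```python
from h import *
print(np.round(r.read_state()['joint_positions'],2))
plan([(.606,-.0575,.15,-5)],[(.606,-.0575,.026,-5)])
```

```text
[-0.8   0.29  0.5   1.6  -0.14  1.29  1.27]
at [0.5649 0.1806 0.2176] 88.31 zaxis [ 0.002  0.001 -1.   ]
 row [-0.16  -0.789  0.225] rz 0.778 rows>= 9
 --
 row [0.    0.    0.413] rz 0.0 rows>= 2
 --
```

```bash
python3 -m pendant '[[-0.5,-0.16,-0.789,0.1,0,0,0.7],[-0.5,-0.16,-0.789,0.1,0,0,0.7],[-0.5,-0.16,-0.789,0.1,0,0,0.7],[-0.5,-0.16,-0.789,0.1,0,0,0.7],[0.3,-0.16,-0.789,0.225,0,0,0.7],[0.35,-0.16,-0.789,0.225,0,0,0.7],[0.35,-0.16,-0.789,0.225,0,0,0.7],[0.35,-0.16,-0.789,0.225,0,0,0.7]]'
python3 -m pendant '[[0.35,0,0,0,0,0,0.078],[0.35,0,0,0,0,0,0.078],[0.35,0,0,0,0,0,0.078]]'
python3 - <<'E'
from h import *
print(np.round(r.read_state()['joint_positions'],2))
plan([(.606,-.0575,.026,-5)])
E
```

```text
time: 9.55
ee_pos: [0.6044, -0.0577, 0.1471]
eef_rot: [0.682, 0.731, -0.001, -0.001]
ft_force: [-0.1, 0.0, -0.2]
width: 0.0339
grip_force: 0.0
time: 9.93
ee_pos: [0.6049, -0.0576, 0.1481]
eef_rot: [0.736, 0.677, -0.001, -0.0]
ft_force: [-0.4, 0.2, 0.6]
width: 0.0285
grip_force: 0.0
[-0.65  0.47  0.87  1.66 -0.38  1.2   0.23]
at [ 0.6049 -0.0576  0.1481] -4.85 zaxis [-0.001 -0.    -1.   ]
 row [0.001 0.004 0.407] rz 0.001 rows>= 2
 --
```

```bash
python3 -m pendant '[[0.35,0,0.004,0.2,0,0,0],[0.35,0,0.004,0.35,0,0,0],[0.35,0,0.004,0.407,0,0,0],[0.35,0,0.004,0.407,0,0,0],[1,0,0.004,0.407,0,0,0],[1,0,0.004,0.407,0,0,0],[1,0,0.004,0.407,0,0,0]]' 35
python3 -m pendant '[[1,0,0,-0.03,0,0,0],[1,0,0,-0.1,0,0,0],[1,0,0,-0.25,0,0,0],[1,0,0,-0.25,0,0,0]]'
python3 - <<'E'
from h import *
plan([(.472,.20,.101,0),(.472,.374,.101,0)],[(.472,.374,.027,0)])
E
```

```text
time: 10.8
ee_pos: [0.6071, -0.0576, 0.0275]
eef_rot: [0.737, 0.675, 0.001, 0.0]
ft_force: [-0.5, -0.2, 2.1]
width: 0.0133
grip_force: 34.7
time: 11.3
ee_pos: [0.6088, -0.0584, 0.1065]
eef_rot: [0.738, 0.675, 0.003, 0.002]
ft_force: [0.9, -0.5, -1.2]
width: 0.0132
grip_force: 34.7
at [ 0.6088 -0.0584  0.1065] -5.07 zaxis [ 0.006  0.    -1.   ]
 row [ 0.818 -0.53   0.018] rz -0.042 rows>= 5
 row [ 1.395 -0.582  0.018] rz -0.042 rows>= 8
 --
 row [0.    0.    0.247] rz 0.0 rows>= 2
 --
```

```bash
python3 -m pendant '[[1,0.15,-0.1,0,0,0,-0.02],[1,0.35,-0.25,0,0,0,-0.042],[1,0.55,-0.4,0,0,0,-0.042],[1,0.7,-0.5,0,0,0,-0.042],[1,0.818,-0.53,0,0,0,-0.042],[1,0.818,-0.53,0,0,0,-0.042],[1,0.818,-0.53,0,0,0,-0.042]]'
python3 -m pendant '[[1,0.2,0,0,0,0,0],[1,0.4,0,0,0,0,0],[1,0.58,0,0,0,0,0],[1,0.58,0,0,0,0,0],[1,0.58,0,0,0,0,0]]'
python3 - <<'E'
from h import *
c=cam('scene'); a=c['pixels'][110:230,370:530,::-1]; cv2.imwrite('pics/s4.png',cv2.resize(a,None,fx=4,fy=4,interpolation=cv2.INTER_CUBIC))
plan([(.472,.374,.0275,0)]); print(r.read_state()['width'])
E
```

```text
time: 12.18
ee_pos: [0.4699, 0.2002, 0.1021]
eef_rot: [0.707, 0.707, 0.0, 0.0]
ft_force: [0.8, -0.3, -0.6]
width: 0.0135
grip_force: 34.7
time: 12.8
ee_pos: [0.471, 0.3725, 0.1018]
eef_rot: [0.708, 0.706, -0.0, 0.001]
ft_force: [-0.3, -1.2, -0.1]
width: 0.0136
grip_force: 34.7
at [0.471  0.3722 0.1019] -0.21 zaxis [ 0.    -0.001 -1.   ]
 row [0.006 0.003 0.248] rz -0.002 rows>= 2
 --
0.013805255509749183
```

View pics/s4.png

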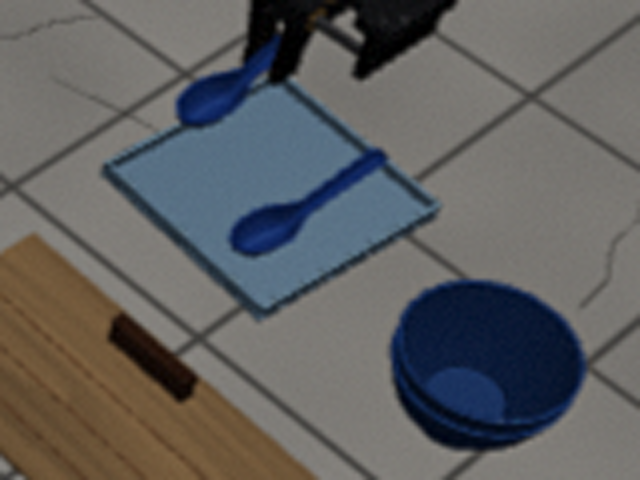

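```bash
python3 -m pendant '[[1,0,0,0.15,0,0,0],[1,0,0,0.22,0,0,0],[1,0,0,0.24,0,0,0],[1,0,0,0.247,0,0,0],[1,0,0,0.25,0,0,0],[1,0,0,0.25,0,0,0],[0.4,0,0,0.25,0,0,0],[0.4,0,0,0.25,0,0,0]]'
python3 -m pendant '[[0.35,0,0,0,0,0,0],[0.35,0,0,-0.05,0,0,0],[0.35,0,0,-0.25,0,0,0],[0.35,0,0,-0.5,0,0,0],[0.35,0,0,-0.5,0,0,0]]'
python3 - <<'E'
from h import *
import pickle
c=cam('scene');pickle.dump(c,open('s5.pkl','wb'));a=c['pixels'][110:230,370:530,::-1];b=c['pixels'][250:380,160:290,::-1]
q=np.zeros((480,800,3),np.uint8); A=cv2.resize(a,None,fx=2.4,fy=2.4); B=cv2.resize(b,None,fx=3.2,fy=3.2,interpolation=cv2.INTER_CUBIC)
q[:A.shape[0],:A.shape[1]]=A; q[:416,384:]=B; cv2.imwrite('pics/s5.png',q)
plan([(.45,.10,.17,-1)],[(.429,-.17,.17,-1)],[(.429,-.3446,.17,-1)])
E
```

```text
time: 13.85
ee_pos: [0.4698, 0.3749, 0.027]
eef_rot: [0.707, 0.707, 0.0, -0.0]
ft_force: [-0.1, 0.5, 0.6]
width: 0.0238
grip_force: 0.0
time: 14.48
ee_pos: [0.4717, 0.3756, 0.1822]
eef_rot: [0.707, 0.707, 0.004, -0.0]
ft_force: [0.4, 0.3, -0.5]
width: 0.0283
grip_force: 0.0
at [0.4712 0.3756 0.1814] -0.03 zaxis [ 0.004  0.005 -1.   ]
 row [-0.919 -0.07   0.038] rz 0.008 rows>= 5
 --
 row [-0.901 -0.054 -0.   ] rz 0.0 rows>= 5
 --
 row [-0.582  0.01  -0.   ] rz 0.0 rows>= 3
 --
```

View pics/s5.png

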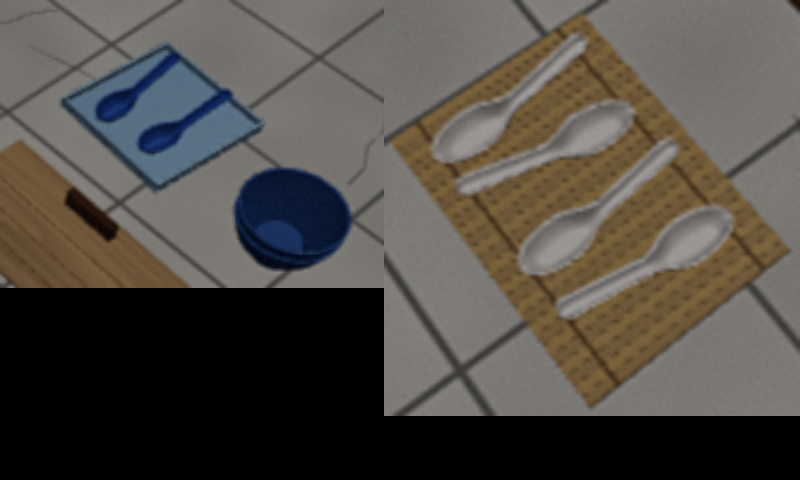

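```bash
python3 -m pendant '[[0.35,-0.3,-0.07,0,0,0,0],[0.35,-0.919,-0.07,0.03,0,0,0.005],[0.35,-0.919,-0.07,0.03,0,0,0.005],[0.35,-0.919,-0.07,0.03,0,0,0.005],[0.35,-0.919,-0.07,0.03,0,0,0.005],[0.35,-0.919,-0.07,0.03,0,0,0.005],[0.35,-0.919,-0.07,0.03,0,0,0.005]]'
python3 -m pendant '[[0.35,-0.901,-0.054,0,0,0,0],[0.35,-0.901,-0.054,0,0,0,0],[0.35,-0.901,-0.054,0,0,0,0],[0.35,-0.901,-0.054,0,0,0,0],[0.35,-0.901,-0.054,0,0,0,0],[0.35,-0.901,-0.054,0,0,0,0],[0.35,-0.901,-0.054,0,0,0,0]]'
python3 -m pendant '[[0.35,-0.582,0,0.1,0,0,0],[0.35,-0.582,0,0.1,0,0,0],[0.35,-0.582,0,0.1,0,0,0],[0.35,-0.582,0,0.1,0,0,0],[0.35,-0.582,0,0.1,0,0,0]]'
python3 - <<'E'
from h import *
c=cam('scene')
o=cv2.imread('pics/scene0.png')
d=np.abs(c['pixels'][250:380,160:290,::-1].astype(int)-o[250:380,160:290]).max(2)>40; print(d.sum())
plan([(.429,-.3446,.026,-.6)])
E
```

```text
time: 15.4
ee_pos: [0.4486, 0.1003, 0.1677]
eef_rot: [0.71, 0.704, -0.0, -0.0]
ft_force: [-1.1, 0.8, -0.2]
width: 0.028
grip_force: 0.0
time: 16.27
ee_pos: [0.4301, -0.1695, 0.1678]
eef_rot: [0.71, 0.704, -0.001, 0.0]
ft_force: [-0.1, 0.6, 0.6]
width: 0.0288
grip_force: 0.0
time: 16.9
ee_pos: [0.425, -0.3492, 0.1365]
eef_rot: [0.713, 0.701, -0.002, -0.001]
ft_force: [-1.1, 0.9, 0.5]
width: 0.0282
grip_force: 0.0
745
at [ 0.4267 -0.3466  0.1369] -0.8 zaxis [-0.002  0.    -1.   ]
 row [0.007 0.008 0.37 ] rz -0.002 rows>= 2
 --
```

```bash
python3 -m pendant '[[0.35,0,0.008,0.15,0,0,0],[0.35,0,0.008,0.3,0,0,0],[0.35,0,0.008,0.367,0,0,0],[0.35,0,0.008,0.367,0,0,0],[1,0,0.008,0.367,0,0,0],[1,0,0.008,0.367,0,0,0],[1,0,0.008,0.367,0,0,0]]' 35
python3 -m pendant '[[1,0,0,-0.03,0,0,0],[1,0,0,-0.1,0,0,0],[1,0,0,-0.3,0,0,0],[1,0,0,-0.3,0,0,0],[1,0,0,-0.3,0,0,0]]'
python3 - <<'E'
from h import *
plan([(.5116,-.0566,.12,-1.7)],[(.5116,-.0566,.027,-1.7)])
c=cam('scene'); a=c['pixels'][190:380,150:380,::-1]; cv2.imwrite('pics/s6.png',cv2.resize(a,None,fx=3,fy=3,interpolation=cv2.INTER_CUBIC))
E
```

```text
time: 17.82
ee_pos: [0.431, -0.3458, 0.0287]
eef_rot: [0.711, 0.703, 0.001, 0.001]
ft_force: [0.8, 1.8, 4.9]
width: 0.0131
grip_force: 34.8
time: 18.45
ee_pos: [0.4304, -0.3455, 0.1184]
eef_rot: [0.711, 0.703, 0.0, 0.0]
ft_force: [-0.2, 0.6, -0.8]
width: 0.0137
grip_force: 34.8
at [ 0.4304 -0.3455  0.1184] -0.6 zaxis [ 0.001  0.    -1.   ]
 row [ 0.966  0.261 -0.005] rz 0.009 rows>= 5
 --
 row [0.   0.   0.31] rz -0.0 rows>= 2
 --
```

View pics/s6.png

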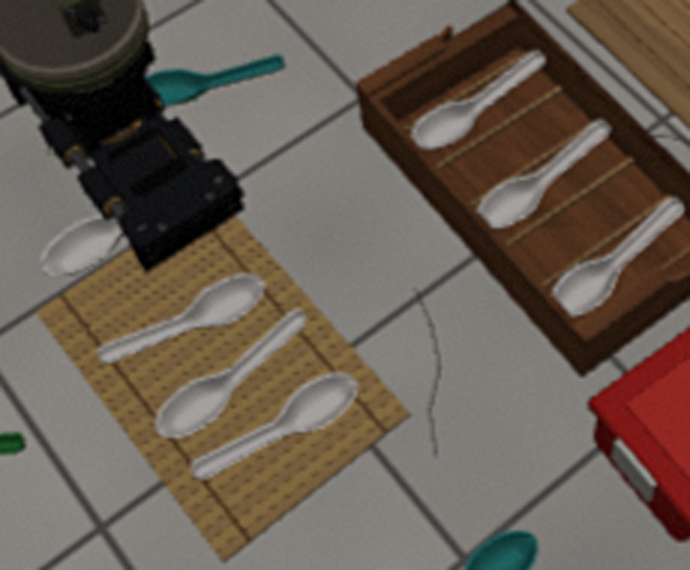

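```bash
python3 -m pendant '[[1,0.1,0.03,0,0,0,0.009],[1,0.3,0.08,0,0,0,0.009],[1,0.5,0.13,0,0,0,0.009],[1,0.7,0.19,0,0,0,0.009],[1,0.88,0.24,0,0,0,0.009],[1,0.966,0.261,0,0,0,0.009],[1,0.966,0.261,0,0,0,0.009],[1,0.966,0.261,0,0,0,0.009]]'
python3 - <<'E'
from h import *
plan([(.5116,-.0566,.028,-1.7)]); print(r.read_state()['width'])
E
```

```text
time: 19.5
ee_pos: [0.5109, -0.0578, 0.1173]
eef_rot: [0.718, 0.696, -0.001, -0.0]
ft_force: [-0.4, -0.9, -0.4]
width: 0.0131
grip_force: 34.8
at [ 0.5109 -0.0578  0.1173] -1.75 zaxis [-0.001 -0.001 -1.   ]
 row [0.004 0.002 0.298] rz -0.0 rows>= 2
 --
0.013149725238425091
```

```bash
python3 -m pendant '[[1,0.004,0.002,0.15,0,0,0],[1,0.004,0.002,0.25,0,0,0],[1,0.004,0.002,0.28,0,0,0],[1,0.004,0.002,0.29,0,0,0],[1,0.004,0.002,0.298,0,0,0],[1,0.004,0.002,0.298,0,0,0],[0.4,0.004,0.002,0.298,0,0,0],[0.4,0.004,0.002,0.298,0,0,0]]'
python3 -m pendant '[[0.35,0,0,0,0,0,0],[0.35,0,0,-0.05,0,0,0],[0.35,0,0,-0.25,0,0,0],[0.35,0,0,-0.38,0,0,0],[0.35,0,0,-0.38,0,0,0]]'
python3 - <<'E'
from h import *
plan([(.5387,-.3415,.13,-1.3)],[(.5387,-.3415,.027,-1.3)])
import pickle
c=cam('scene'); a=c['pixels'][190:380,150:400,::-1]; cv2.imwrite('pics/s7.png',cv2.resize(a,None,fx=3,fy=3,interpolation=cv2.INTER_CUBIC)); pickle.dump(c,open('s7.pkl','wb'))
E
```

```text
time: 20.5
ee_pos: [0.5124, -0.0554, 0.0286]
eef_rot: [0.717, 0.697, 0.0, 0.0]
ft_force: [-0.3, 0.2, 0.2]
width: 0.0235
grip_force: 0.0
time: 21.12
ee_pos: [0.5139, -0.0558, 0.1455]
eef_rot: [0.717, 0.697, 0.002, 0.001]
ft_force: [-0.4, 0.8, -0.5]
width: 0.0282
grip_force: 0.0
at [ 0.5139 -0.0558  0.1455] -1.7 zaxis [ 0.005  0.002 -1.   ]
 row [-0.95   0.111  0.052] rz -0.003 rows>= 5
 --
 row [0.    0.    0.343] rz -0.0 rows>= 2
 --
```

View pics/s7.png

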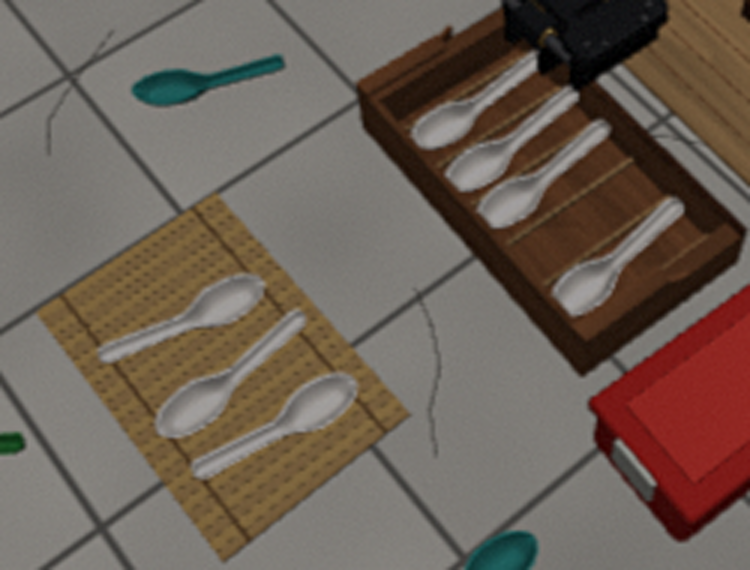

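```bash
python3 -m pendant '[[0.35,-0.3,0.04,0,0,0,-0.003],[0.35,-0.95,0.111,0.052,0,0,-0.003],[0.35,-0.95,0.111,0.052,0,0,-0.003],[0.35,-0.95,0.111,0.052,0,0,-0.003],[0.35,-0.95,0.111,0.052,0,0,-0.003],[0.35,-0.95,0.111,0.052,0,0,-0.003],[0.35,-0.95,0.111,0.052,0,0,-0.003],[0.35,-0.95,0.111,0.052,0,0,-0.003]]'
python3 - <<'E'
from h import *
import pickle
plan([(.5387,-.3415,.027,-1.3)])
c=cam('scene')['pixels'].astype(int); o=pickle.load(open('s7.pkl','rb'))['pixels'].astype(int)
print((np.abs(c-o)[300:345,200:232].max(2)>40).sum())
E
```

```text
time: 22.18
ee_pos: [0.5376, -0.3397, 0.1264]
eef_rot: [0.715, 0.7, 0.0, -0.0]
ft_force: [0.4, 0.6, 0.1]
width: 0.0281
grip_force: 0.0
at [ 0.5376 -0.3397  0.1264] -1.21 zaxis [-0.     0.001 -1.   ]
 row [-0.006  0.004  0.331] rz 0.001 rows>= 2
 --
98
```

Run:
```python
from h import *
c=cam('scene'); a=c['pixels'][220:380,160:320,::-1]; cv2.imwrite('pics/s8.png',cv2.resize(a,None,fx=3,fy=3,interpolation=cv2.INTER_CUBIC))
```

```text
(no output)
```

View pics/s8.png

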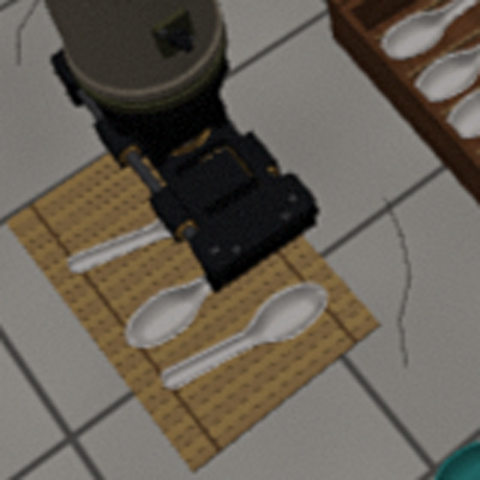

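```bash
python3 -m pendant '[[0.35,-0.006,0.004,0.15,0,0,0],[0.35,-0.006,0.004,0.27,0,0,0],[0.35,-0.006,0.004,0.331,0,0,0],[0.35,-0.006,0.004,0.331,0,0,0],[1,-0.006,0.004,0.331,0,0,0],[1,-0.006,0.004,0.331,0,0,0],[1,-0.006,0.004,0.331,0,0,0]]' 35
python3 -m pendant '[[1,0,0,-0.03,0,0,0],[1,0,0,-0.1,0,0,0],[1,0,0,-0.3,0,0,0],[1,0,0,-0.3,0,0,0],[1,0,0,-0.3,0,0,0]]'
python3 - <<'E'
from h import *
plan([(.6036,-.0594,.117,-1.7)],[(.6036,-.0594,.028,-1.7)])
E
```

```text
time: 23.15
ee_pos: [0.5389, -0.3435, 0.0284]
eef_rot: [0.715, 0.699, 0.0, 0.001]
ft_force: [0.0, 0.9, 3.5]
width: 0.0137
grip_force: 35.0
time: 23.78
ee_pos: [0.5384, -0.3431, 0.1181]
eef_rot: [0.715, 0.699, 0.0, 0.0]
ft_force: [-0.0, 0.4, -1.4]
width: 0.0133
grip_force: 35.0
at [ 0.5384 -0.3431  0.1181] -1.32 zaxis [ 0.001  0.    -1.   ]
 row [0.95  0.195 0.004] rz 0.003 rows>= 5
 --
 row [0.    0.    0.297] rz -0.0 rows>= 2
 --
```

```bash
python3 -m pendant '[[1,0.1,0.02,0,0,0,0.003],[1,0.3,0.06,0,0,0,0.003],[1,0.5,0.1,0,0,0,0.003],[1,0.7,0.145,0,0,0,0.003],[1,0.88,0.18,0,0,0,0.003],[1,0.95,0.195,0,0,0,0.003],[1,0.95,0.195,0,0,0,0.003],[1,0.95,0.195,0,0,0,0.003]]'
python3 - <<'E'
from h import *
plan([(.6036,-.0594,.028,-1.7)]); print(r.read_state()['width'])
E
```

```text
time: 24.78
ee_pos: [0.6026, -0.0619, 0.1173]
eef_rot: [0.718, 0.696, -0.001, 0.0]
ft_force: [-0.3, 0.4, -0.0]
width: 0.0132
grip_force: 35.0
at [ 0.6026 -0.0619  0.1173] -1.84 zaxis [-0.001 -0.001 -1.   ]
 row [0.008 0.003 0.298] rz -0.001 rows>= 2
 --
0.013239707341596286
```

Release here, rise, and head back over the lid (bar near (0.564, 0.180)).

```bash
python3 -m pendant '[[1,0.008,0.003,0.15,0,0,0],[1,0.008,0.003,0.25,0,0,0],[1,0.008,0.003,0.28,0,0,0],[1,0.008,0.003,0.29,0,0,0],[1,0.008,0.003,0.298,0,0,0],[1,0.008,0.003,0.298,0,0,0],[0.4,0.008,0.003,0.298,0,0,0],[0.4,0.008,0.003,0.298,0,0,0]]'
python3 -m pendant '[[0.35,0,0,0,0,0,0],[0.35,0,0,-0.05,0,0,0],[0.35,0,0,-0.25,0,0,0],[0.35,0,0,-0.4,0,0,0],[0.35,0,0,-0.4,0,0,0]]'
python3 - <<'E'
from h import *
plan([(.45,.08,.17,70)],[(.5643,.1804,.12,88.3)])
E
```

```text
time: 25.78
ee_pos: [0.6045, -0.0572, 0.0284]
eef_rot: [0.717, 0.697, 0.0, 0.0]
ft_force: [-0.3, -0.3, 0.3]
width: 0.0235
grip_force: 0.0
time: 26.4
ee_pos: [0.6062, -0.058, 0.1524]
eef_rot: [0.718, 0.696, 0.002, 0.002]
ft_force: [-1.3, 0.1, -0.1]
width: 0.0282
grip_force: 0.0
at [ 0.6062 -0.058   0.1524] -1.71 zaxis [ 0.006  0.    -1.   ]
 row [ 0.444 -0.534 -0.059] rz -0.598 rows>= 7
 --
 row [-0.244  0.445  0.167] rz -0.152 rows>= 3
 --
```

```bash
python3 -m pendant '[[0.35,0.444,-0.534,-0.059,0,0,-0.598],[0.35,0.444,-0.534,-0.059,0,0,-0.598],[0.35,0.444,-0.534,-0.059,0,0,-0.598],[0.35,0.444,-0.534,-0.059,0,0,-0.598],[0,0.444,-0.534,-0.059,0,0,-0.598],[0,0.444,-0.534,-0.059,0,0,-0.598],[0,0.444,-0.534,-0.059,0,0,-0.598],[0,0.444,-0.534,-0.059,0,0,-0.598]]'
python3 -m pendant '[[0,-0.244,0.445,0.05,0,0,-0.152],[0,-0.244,0.445,0.05,0,0,-0.152],[0,-0.244,0.445,0.05,0,0,-0.152],[0,-0.244,0.445,0.05,0,0,-0.152],[0,-0.244,0.445,0.05,0,0,-0.152],[0,-0.244,0.445,0.05,0,0,-0.152]]'
python3 - <<'E'
from h import *
import pickle
plan([(.5643,.1804,.0214,88.3)])
c=cam('scene'); a=c['pixels'][170:330,250:410,::-1]; cv2.imwrite('pics/s9.png',cv2.resize(a,None,fx=3.7,fy=3.7,interpolation=cv2.INTER_CUBIC)); pickle.dump(c,open('s9.pkl','wb'))
E
```

```text
time: 27.4
ee_pos: [0.4478, 0.0805, 0.1656]
eef_rot: [0.174, 0.985, 0.0, -0.0]
ft_force: [-0.2, 0.4, -0.5]
width: 0.0431
grip_force: 0.0
time: 28.15
ee_pos: [0.562, 0.1799, 0.1508]
eef_rot: [0.017, 1.0, -0.0, -0.0]
ft_force: [0.0, -0.1, -0.5]
width: 0.0439
grip_force: 0.0
at [0.562  0.1799 0.1508] 88.11 zaxis [-0. -0. -1.]
 row [-0.008  0.002  0.431] rz -0.002 rows>= 3
 --
```

View pics/s9.png

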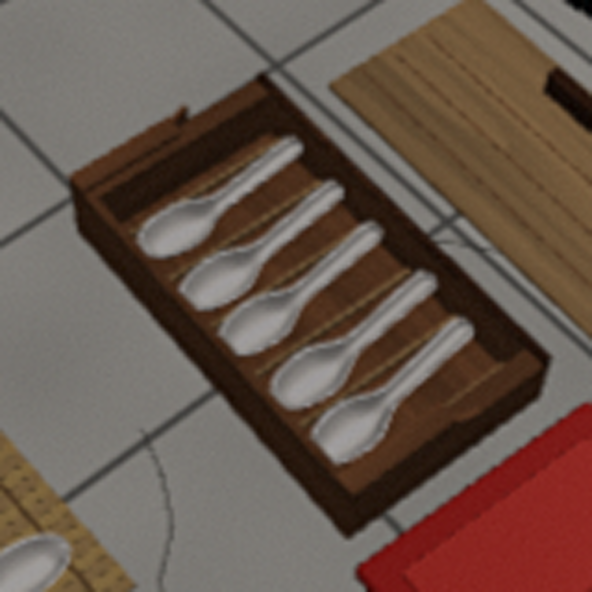

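```bash
python3 -m pendant '[[0,-0.008,0.002,0.2,0,0,-0.002],[0.2,-0.008,0.002,0.35,0,0,-0.002],[0.2,-0.008,0.002,0.428,0,0,-0.002],[0.2,-0.008,0.002,0.43,0,0,-0.002],[0.2,-0.008,0.002,0.43,0,0,-0.002],[1,-0.008,0.002,0.43,0,0,-0.002],[1,-0.008,0.002,0.43,0,0,-0.002],[1,-0.008,0.002,0.43,0,0,-0.002]]' 45
python3 -m pendant '[[1,0,0,0,0,0,0],[1,0,0,0,0,0,0],[1,0,0,-0.05,0,0,0],[1,0,0,-0.15,0,0,0],[1,0,0,-0.22,0,0,0],[1,0,0,-0.22,0,0,0],[1,0,0,-0.22,0,0,0]]'
python3 - <<'E'
from h import *
plan([(.5608,.0590,.087,88.3)],[(.5608,.059,.0767,88.3)],[(.5584,-.0292,.0767,88.3)])
E
```

```text
time: 29.2
ee_pos: [0.565, 0.1817, 0.022]
eef_rot: [0.013, 1.0, 0.0, 0.0]
ft_force: [0.2, -1.2, 0.9]
width: 0.0129
grip_force: 0.9
time: 30.08
ee_pos: [0.5643, 0.1818, 0.087]
eef_rot: [0.012, 1.0, 0.0, -0.0]
ft_force: [-0.8, -0.7, -2.3]
width: 0.0115
grip_force: 45.0
at [0.5643 0.1818 0.087 ] 88.57 zaxis [-0.001  0.    -1.   ]
 row [ 0.002 -0.41   0.   ] rz 0.002 rows>= 2
 --
 row [0.    0.    0.034] rz -0.0 rows>= 1
 --
 row [-0.001 -0.294 -0.   ] rz -0.0 rows>= 2
 --
```

```bash
python3 -m pendant '[[1,0,-0.08,0,-0.01,0,0.002],[1,0,-0.2,0,-0.01,0,0.002],[1,0,-0.3,0,-0.01,0,0.002],[1,0.001,-0.38,0,-0.01,0,0.002],[1,0.002,-0.41,0,-0.01,0,0.002],[1,0.002,-0.41,0,-0.01,0,0.002],[1,0.002,-0.41,0,-0.01,0,0.002],[1,0.002,-0.41,0,-0.01,0,0.002]]'
python3 - <<'E'
from h import *
p,psi,M=pose(); print(M[:,1].round(4))
plan([(.5608,.059,.0767,88.3)],[(.5584,-.0292,.0767,88.3)])
c=cam('scene'); a=c['pixels'][150:310,260:420,::-1]; cv2.imwrite('pics/s10.png',cv2.resize(a,None,fx=3.7,fy=3.7,interpolation=cv2.INTER_CUBIC))
E
```

```text
time: 31.08
ee_pos: [0.5612, 0.0598, 0.0876]
eef_rot: [0.014, 1.0, 0.011, 0.0]
ft_force: [-0.5, -0.2, -1.6]
width: 0.0117
grip_force: 45.0
[0.028  0.9994 0.021 ]
at [0.5612 0.0598 0.0876] 88.4 zaxis [ 0.     0.021 -1.   ]
 row [ 0.001 -0.003  0.036] rz 0.001 rows>= 1
 --
 row [-0.001 -0.294 -0.   ] rz -0.0 rows>= 2
 --
```

```bash
python3 -m pendant '[[1,0.001,-0.003,0.018,0,0,0],[1,0.001,-0.003,0.036,0,0,0],[1,0.001,-0.003,0.036,0,0,0],[1,0.001,-0.003,0.036,0,0,0]]'
python3 -m pendant '[[1,0,-0.02,0,0,0,0],[1,0,-0.05,-0.001,0,0,0],[1,0,-0.08,-0.0017,0,0,0],[1,0,-0.11,-0.0023,0,0,0],[1,0,-0.14,-0.003,0,0,0],[1,0,-0.14,-0.003,0,0,0]]'
python3 -c "
from h import *
plan([(.5584,-.0292,.0767,88.3)])"
```

```text
time: 31.62
ee_pos: [0.5609, 0.058, 0.0769]
eef_rot: [0.015, 1.0, 0.01, 0.0]
ft_force: [0.8, -0.6, -2.0]
width: 0.0117
grip_force: 45.0
time: 32.38
ee_pos: [0.5595, 0.015, 0.077]
eef_rot: [0.015, 1.0, 0.01, 0.0]
ft_force: [0.8, -0.5, -1.8]
width: 0.0118
grip_force: 45.0
at [0.5595 0.015  0.077 ] 88.23 zaxis [ 0.001  0.021 -1.   ]
 row [-0.001 -0.147  0.001] rz -0.001 rows>= 1
 --
```

```bash
python3 -m pendant '[[1,0,-0.03,-0.0005,0,0,0],[1,0,-0.06,-0.001,0,0,0],[1,0,-0.09,-0.0015,0,0,0],[1,0,-0.12,-0.002,0,0,0],[1,0,-0.14,-0.002,0,0,0],[1,0,-0.147,-0.002,0,0,0],[1,0,-0.147,-0.002,0,0,0]]'
python3 -c "
from h import *
plan([(.5584,-.0292,.0767,88.3)])"
```

```text
time: 33.25
ee_pos: [0.5583, -0.028, 0.0766]
eef_rot: [0.015, 1.0, 0.011, 0.0]
ft_force: [0.2, 0.3, -1.8]
width: 0.0118
grip_force: 45.0
at [ 0.5583 -0.028   0.0766] 88.31 zaxis [ 0.001  0.021 -1.   ]
 row [-0.    -0.004 -0.   ] rz 0.0 rows>= 1
 --
```

```bash
python3 -m pendant '[[1,0,-0.005,0.006,0.004,0,0],[1,0,-0.005,0.012,0.008,0,0],[1,0,-0.005,0.018,0.01,0,0],[1,0,-0.005,0.022,0.01,0,0],[1,0,-0.005,0.022,0.01,0,0]]'
python3 -c "
from h import *
plan([(.5584,-.0292,.0698,88.3)])"
```

```text
time: 33.88
ee_pos: [0.5583, -0.0291, 0.07]
eef_rot: [0.015, 1.0, 0.0, 0.0]
ft_force: [-0.1, 2.2, -0.5]
width: 0.0117
grip_force: 45.0
at [ 0.5583 -0.0291  0.07  ] 88.32 zaxis [ 0.  0. -1.]
 row [-0.    -0.     0.001] rz 0.0 rows>= 1
 --
```

Down behind the lip (same height as at the start). Release, rise, look.

```bash
python3 -m pendant '[[1,0,0,0.002,0,0,0],[0.3,0,0,0.002,0,0,0],[0.3,0,0,0.002,0,0,0],[0.2,0,0,0,0,0,0],[0.2,0,0,-0.15,0,0,0],[0.2,0,0,-0.4,0,0,0],[0.2,0,0.3,-0.5,0,0,0],[0.2,-0.1,0.6,-0.5,0,0,0]]'
python3 -m pendant '[[0.2,0,0.4,0,0,0,0],[0.2,0,0.4,0,0,0,0],[0.2,0,0.4,0,0,0,0],[0.2,0,0.4,0,0,0,0]]'
python3 - <<'E'
from h import *
import pickle
c=cam('scene'); pickle.dump(c,open('s11.pkl','wb'));A=cv2.resize(c['pixels'][185:315,262:402,::-1],None,fx=4,fy=4,interpolation=cv2.INTER_CUBIC)
B=cv2.resize(c['pixels'][110:230,390:450,::-1],None,fx=3,fy=3); q=np.zeros((520,740,3),np.uint8); q[:,:560]=np.clip(A*1.5,0,255); q[:360,560:]=B; cv2.imwrite('pics/s11.png',q)
E
```

```text
time: 34.88
ee_pos: [0.577, 0.0876, 0.2145]
eef_rot: [0.016, 1.0, 0.001, 0.002]
ft_force: [0.5, -0.2, 0.6]
width: 0.0345
grip_force: 0.0
time: 35.38
ee_pos: [0.5799, 0.206, 0.2118]
eef_rot: [0.015, 1.0, -0.0, -0.0]
ft_force: [0.8, -0.6, 1.9]
width: 0.0348
grip_force: 0.0
```

View pics/s11.png

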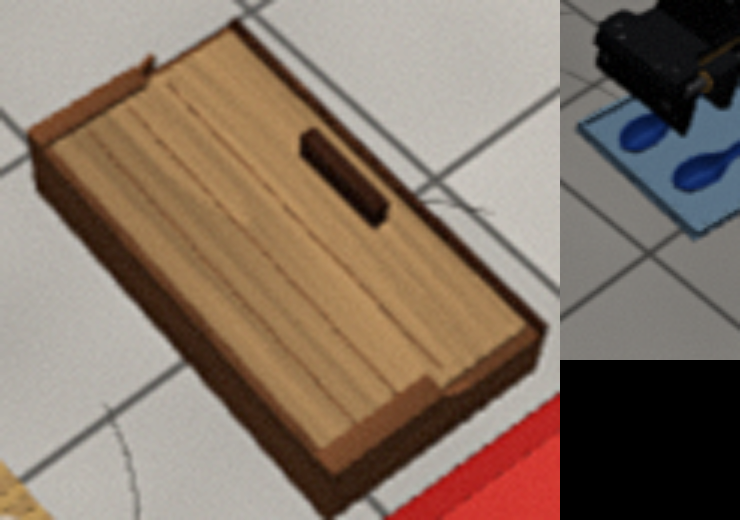

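The lid is shut: the bar is at crop (345,178), within a pixel or so of where it was at the start, and the lip edge is visible along the front. The blue spoons are in the tray.

```bash
python3 -c "
from h import *
print(r.close_job())"
```

```text
the job is handed in; nothing more can be done
None
```

I handed the job in, and by the pictures it is complete: the stray blue spoon lies in the tray beside the other one, each of the five lanes holds a white spoon with its handle to the stop lip, and the lid is back home behind the lip; the hand-in returned no verdict.

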